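# Line up the test nests on the purge stand and open the air

### The job

Get the purge stand ready to blow out the test nests: first shut the stopcock by turning its nose to the round brass stud, then stand every nest upright on the rings, one to a ring, side by side from the stopcock end with no ring left empty between, each turned so that its brass port points straight at its nozzle, and turn the regulator knob until its white line points at the long line of its scale. Only when all of that is right, open the stopcock by turning its nose to the brass bar on the side of the rings. Leave the oil bottle and the grease pot where they are.

Things in the scene. Friction and masses are not known exactly. Their poses are not given: they have to be found in the camera images.
- stand: purge stand, fixed: aluminium plate 150 x 510 x 4 mm; origin on the table under the middle of the row of 4 rings. x axis: away from the robot, from rings to nozzles; y axis: along the row toward the stopcock. Rings at x = 0, y = +120, +40, -40, -120 mm. Behind, at x = 65 to 87 mm, a grey bar 40 mm high with a brass nozzle facing each ring (mouths at x = 48 mm, 30 mm above the table)
- stopcock (a joint): left valve, turns on a vertical axis, stays where left (friction 0.05 N m, no spring). 0 = nose points at the round brass stud on the robot's side (stand -x): shut. Grows anticlockwise seen from above. 1.571 = nose points at the brass bar on the side of the rings (stand -y): open. Its stops lie beyond both, at -0.35 and 2.8
- stopcock_grip (a point): middle of the stopcock's black bar handle (54 mm long, 12 mm thick, 38 to 64 mm above the table), on its axis, 52 mm above the table; its -x axis points to the pointed nose, which the white line on top runs to. The handle sits on a 48 mm disc on a grey body 80 x 70 mm, top 26 mm above the table, at stand y = +215 mm
- regulator (a joint): right valve's knob, turns on a vertical axis, stays where left (friction 0.05 N m, no spring). 0 = the white line on top points at the one long line of the scale, on the robot's side (stand -x); short lines lie 30, 60 and 90 degrees to either side. Grows anticlockwise seen from above. Stops at -2.9 and 2.9
- regulator_grip (a point): on the axis of the round black fluted regulator knob (38 mm across, top 58 mm above the table; skirt of 49 mm below, its top 31 mm above the table), at the height to grip, 46 mm above the table; its -x axis points along the white line. The knob is on a grey body 80 x 70 mm, top 26 mm above the table, at stand y = -215 mm
- ring_1 (a point): centre of dark engraved ring 1 (56 mm across, rings 80 mm apart, flat) on the plate's upper face, 4 mm above the table (the ring next to the stopcock); its axes are the stand's
- ring_2 (a point): centre of dark engraved ring 2 (56 mm across, rings 80 mm apart, flat) on the plate's upper face, 4 mm above the table; its axes are the stand's
- ring_3 (a point): centre of dark engraved ring 3 (56 mm across, rings 80 mm apart, flat) on the plate's upper face, 4 mm above the table; its axes are the stand's
- ring_4 (a point): centre of dark engraved ring 4 (56 mm across, rings 80 mm apart, flat) on the plate's upper face, 4 mm above the table (the ring next to the regulator); its axes are the stand's
- nest_1_mid (a point): test nest 1, perhaps absent: an upright aluminium cylinder 47 mm across with a tan pad on top, 51 mm high in all, 0.22 kg, with a small brass port sticking out of one side about half-way up; all nests are alike. This point lies on the cylinder's axis half-way up (25.5 mm above its foot). The port points along its -y axis; z is up. Hold the cylinder's sides clear of the port.
- nest_1_port (a point): mouth of nest 1's brass port, 37 mm from the cylinder's axis, 26 mm above its foot
- nest_2_mid (a point): test nest 2, perhaps absent: an upright aluminium cylinder 47 mm across with a tan pad on top, 51 mm high in all, 0.22 kg, with a small brass port sticking out of one side about half-way up; all nests are alike. This point lies on the cylinder's axis half-way up (25.5 mm above its foot). The port points along its -y axis; z is up. Hold the cylinder's sides clear of the port.
- nest_2_port (a point): mouth of nest 2's brass port, 37 mm from the cylinder's axis, 26 mm above its foot
- nest_3_mid (a point): test nest 3, perhaps absent: an upright aluminium cylinder 47 mm across with a tan pad on top, 51 mm high in all, 0.22 kg, with a small brass port sticking out of one side about half-way up; all nests are alike. This point lies on the cylinder's axis half-way up (25.5 mm above its foot). The port points along its -y axis; z is up. Hold the cylinder's sides clear of the port.
- nest_3_port (a point): mouth of nest 3's brass port, 37 mm from the cylinder's axis, 26 mm above its foot
- nest_4_mid (a point): test nest 4, perhaps absent: an upright aluminium cylinder 47 mm across with a tan pad on top, 51 mm high in all, 0.22 kg, with a small brass port sticking out of one side about half-way up; all nests are alike. This point lies on the cylinder's axis half-way up (25.5 mm above its foot). The port points along its -y axis; z is up. Hold the cylinder's sides clear of the port.
- nest_4_port (a point): mouth of nest 4's brass port, 37 mm from the cylinder's axis, 26 mm above its foot
- bottle_mid (a point): loose oil bottle with a pointed spout, 41 mm across, 125 mm high, half-way up; a bystander, leave it alone
- pot_mid (a point): loose small grease pot, 39 mm across, 32 mm high, half-way up; a bystander, leave it alone
There are look-alikes about, which are no part of the job. Leave any turquoise look-alike of the part that bears nest_2_mid alone. Leave any green or purple look-alike of the part that bears nest_3_mid alone.

How it is judged:
By the outcome, as a careful person would: the job done as asked, in the order asked, and still so for the second after the job is handed in, with the robot touching nothing.
Of nest_1, nest_2, nest_3, nest_4 only 3 to 4 are there at a start; the rules pass over those that are not, and their reading is None.
At some moment in a run one of nest_1, nest_2, nest_3, nest_4 may be knocked a few centimetres aside while the robot is not near it.
Once in a run the grip may slacken for a moment while it holds something.
It also fails if it takes over 210 s, if anything falls off the work surface, if the arm or the gripper's body presses on something with over 40 N, if the wrist force passes 120 N, or if a joint passes its speed limit or range.

### The arm

A 6-joint arm with a two-finger parallel gripper is mounted at the origin on a cart in front of the work surface, level with it; the furniture and walls round the work are solid. World frame = base frame: x ahead of the robot, y to its left, z up, the work surface at z = 0. Lengths are in m, angles in rad, forces in N, time in s.
With the tool pointing down it reaches from about 0.275 to 0.875 m from the base axis. Payload 12.5 kg.
Tool frame: the origin (TCP) lies at the very end of the fingers, on their centre line; the grasp point (between the pads) lies 19 mm behind it; x points along the fingers, y is the direction in which the jaws open and shut, and the axes are right-handed (so a half turn about x gives the same grasp; the last joint's range is limited). The gripper opens to 85 mm and grips with 20 to 120 N. Pads are 22 mm wide; open, the fingers measure 114 mm over their backs; the gripper's body (76 mm by 85 mm) begins 54 mm behind the grasp point. The pads swing forward as they close: fully open they stand 13 mm farther back than shut.
Start: joints at [1.018, 0.351, 1.652, -0, 1.139, -0.085], TCP at [0.248, 0.491, 0.231] pointing down, gripper open.
Joint ranges: [-2.75, 2.75], [-0.79, 2.1], [0.01, 2.65], [-1.57, 4.71], [0.07, 3.14], [-2.87, 2.87]. Speed limits (rad/s): [2.22, 2.22, 2.79, 3.14, 3.14, 3.14].

### API

Orientations are given as a 3x3 rotation matrix whose columns are the frame's x, y, z axes.
In Python, from bench import manip gives the robot as it stands. Calls block until the motion is done:
- manip.move_ptp(position, orientation): joint-space move of the TCP to a pose.
- manip.move_l(position, attitude=None, max_speed=0.15): straight line of the TCP; attitude=None keeps the orientation; max_speed is the mean speed in m/s.
- manip.move_j(angles): joint-space move.
- manip.set_gripper(opening, effort=None): opening from 0.0 (shut) to 1.0 (fully open); effort is the grip in N (None keeps the last); returns when the fingers have stopped.
- manip.dwell(seconds).
- manip.inverse_kinematics(position, orientation): joint angles nearest the present ones, or None.
- manip.grab_frame(name): name is "scene" or "top" or "wrist"; returns (picture, depth): 480x640x3 uint8, red, green, blue; 480x640 float32, m along the optical axis (not along the pixel's ray), 0 where there is no reading.
- manip.get_calibration(name): a dict with "camera_matrix" (3x3 intrinsics, pixels), "R" (3x3) and "t" (3): a world point X has camera coordinates R X + t. Camera axes: x right, y down, z forward; pixel columns grow to the right and rows downward; lengths in m; the calibration is good to about 2 mm. A picture is of the moment at which its call begins: read the wrist's pose just before it. get_calibration takes no time and is no camera call; for the wrist camera it gives the pose at the moment of the call.
A pose or a line that the arm cannot do raises manip.Unreachable and nothing moves.
- manip.sign_off(): hands the job in, once; it reports no verdict.
Trained networks look in the newest picture that a camera, given by its name, has taken for a name from the list of things; names that differ only in an ending like _2 or _b are one class to them, and where a whole thing is asked for, a point or a joint stands for the part that bears it (a point fixed in the world has none). Each returns a list of dicts, best first, with "confidence" (0 to 1); they miss things now and then, are a little off and sometimes report something else, mostly with a low value. They report only what shows in the picture. A call takes as long as a camera call. They do not tell look-alikes from the thing itself.
- manip.look_for(camera, name): "at" ([x, y, z] in m, in world coordinates, good to about 4 mm: the middle of the surface that is visible of it).
Readings, each from a call of its own:
- manip.current_time(): time.
- manip.current_qpos(): joint angles.
- manip.current_joint_vel(): joint speeds.
- manip.current_joint_torque(): joint torques, N m.
- manip.current_ee_pos(): TCP position.
- manip.current_tcp_rot(): TCP orientation.
- manip.current_force(): force on the tool from outside, world axes, zero at the start.
- manip.current_ft_torque(): the same for the moment, N m.
- manip.current_grip_width(): opening from 0.0 (shut) to 1.0 (fully open).
Only numpy, scipy, OpenCV 4.12 (cv2) and the standard library are available. Lean on these libraries where they do the work, as an engineer would, in place of code of your own. Each camera call takes 0.05 s, during which the arm holds its last target.

## Working session

There is one attempt and no reset: what is moved stays moved. The work goes in short steps, each a Python script; the robot and the scene stay as the last script left them, time stands still between calls to the robot, and variables do not carry over. Pictures are saved under pics/ and viewed, and the job is handed in when it is done.

```bash
ls; mkdir -p pics; python3 - <<'E'
from bench import manip
import cv2,numpy as np
for c in ["scene","top","wrist"]:
    p,d=manip.grab_frame(c); cv2.imwrite(f"pics/{c}0.png",p[:,:,::-1])
    k=manip.get_calibration(c); print(c,k["camera_matrix"].tolist(),np.round(k["R"],3).tolist(),np.round(k["t"],3))
    for n in ["nest_1_mid","nest_1_port","stopcock_grip","regulator_grip","ring_1","bottle_mid","pot_mid"]:
        print(n,[(np.round(r["at"],3).tolist(),round(r["confidence"],2)) for r in manip.look_for(c,n)])
print(manip.current_time())
E
```

```text
pics
scene [[574.8592232747247, 0.0, 321.38598204319027], [0.0, 574.8592232747247, 244.05138991361858], [0.0, 0.0, 1.0]] [[0.443, -0.896, -0.01], [-0.597, -0.287, -0.749], [0.669, 0.338, -0.662]] [-0.227  0.363  1.062]
nest_1_mid []
nest_1_port []
stopcock_grip [([0.584, 0.194, 0.043], 0.79)]
regulator_grip [([0.612, -0.235, 0.049], 0.81)]
ring_1 [([0.626, -0.031, 0.004], 0.65)]
bottle_mid [([0.688, 0.348, 0.05], 0.97)]
pot_mid [([0.31, -0.257, 0.03], 0.89)]
top [[546.9347828600094, 0.0, 320.07899495787217], [0.0, 546.9347828600094, 232.76046372737437], [0.0, 0.0, 1.0]] [[-0.009, -1.0, -0.011], [-0.998, 0.01, -0.066], [0.066, 0.01, -0.998]] [0.019 0.516 1.231]
nest_1_mid []
nest_1_port []
stopcock_grip [([0.597, 0.2, 0.032], 0.91), ([0.622, -0.014, 0.005], 0.42), ([0.444, 0.181, 0.053], 0.17)]
regulator_grip [([0.623, -0.222, 0.058], 0.91)]
ring_1 [([0.626, -0.016, 0.004], 0.73)]
bottle_mid [([0.697, 0.356, 0.064], 0.77)]
pot_mid [([0.323, -0.256, 0.033], 0.75)]
wrist [[397.8460645132627, 0.0, 319.44415008847295], [0.0, 397.8460645132627, 240.50963301807118], [0.0, 0.0, 1.0]] [[0.45, 0.893, -0.0], [0.854, -0.431, 0.293], [0.262, -0.132, -0.956]] [-0.55  -0.038  0.377]
nest_1_mid []
nest_1_port []
stopcock_grip []
regulator_grip []
ring_1 []
bottle_mid []
pot_mid []
1.2
```

View pics/scene0.png

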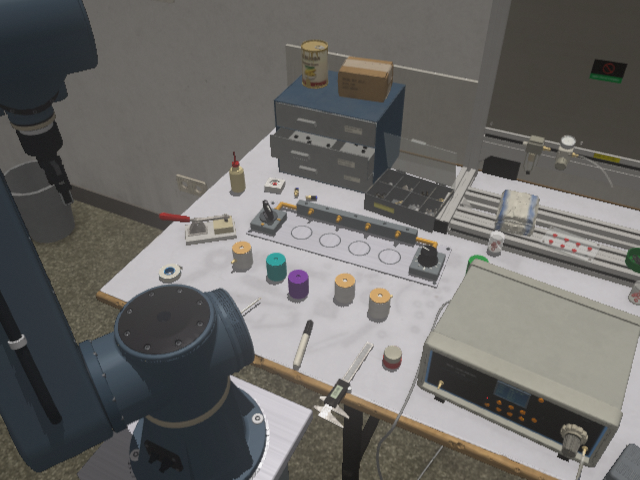

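View pics/top0.png

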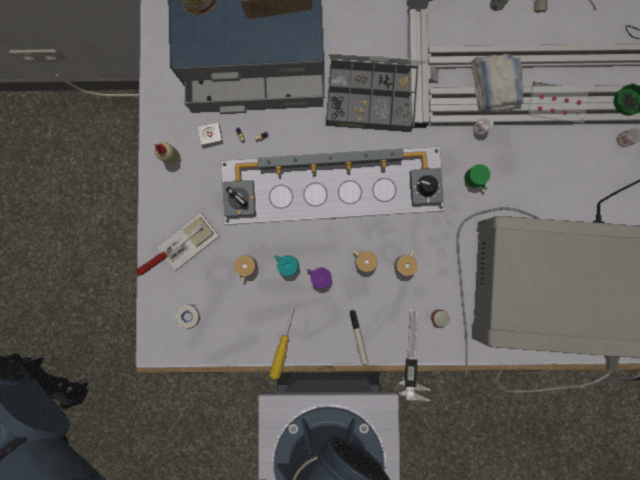

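View pics/wrist0.png

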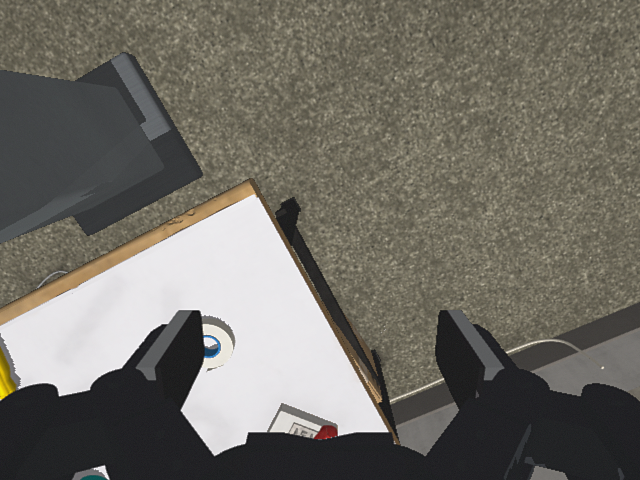

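```bash
python3 - <<'E'
from bench import manip
for c in ["scene","top"]:
  manip.grab_frame(c)
  for n in ["nest_1_mid","nest_2_mid","nest_3_mid","nest_1_port","nest_4_port"]:
    print(c,n,[(r["at"],round(r["confidence"],2)) for r in manip.look_for(c,n)])
E
```

```text
scene nest_1_mid []
scene nest_2_mid [([0.4322, 0.1754, 0.0421], 0.93), ([0.4264, 0.0817, 0.0408], 0.68)]
scene nest_3_mid [([0.3998, 0.0072, 0.0426], 0.86), ([0.4285, -0.1834, 0.0463], 0.68), ([0.6502, -0.3331, 0.0499], 0.53), ([0.6052, -0.2333, 0.0477], 0.3)]
scene nest_1_port [([0.6893, 0.3484, 0.0503], 0.63)]
scene nest_4_port [([0.4403, -0.0933, 0.046], 0.85), ([0.3144, -0.2577, 0.0322], 0.51), ([0.6176, -0.0294, 0.0062], 0.21)]
top nest_1_mid []
top nest_2_mid [([0.4424, 0.0866, 0.0502], 0.69), ([0.4424, 0.1783, 0.05], 0.6)]
top nest_3_mid [([0.6398, -0.3363, 0.0526], 0.77), ([0.4163, 0.0099, 0.0514], 0.68), ([0.4406, -0.1739, 0.053], 0.59)]
top nest_1_port []
top nest_4_port [([0.4523, -0.0811, 0.0495], 0.81), ([0.5952, 0.1984, 0.0333], 0.56)]
```

```bash
python3 - <<'E'
import cv2
p=cv2.imread("pics/top0.png")[130:310,200:460]; cv2.imwrite("pics/z1.png",cv2.resize(p,None,fx=3,fy=3,interpolation=cv2.INTER_CUBIC))
p=cv2.imread("pics/scene0.png")[170:350,200:460]; cv2.imwrite("pics/z2.png",cv2.resize(p,None,fx=3,fy=3,interpolation=cv2.INTER_CUBIC))
E
```

```text
(no output)
```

View pics/z1.png

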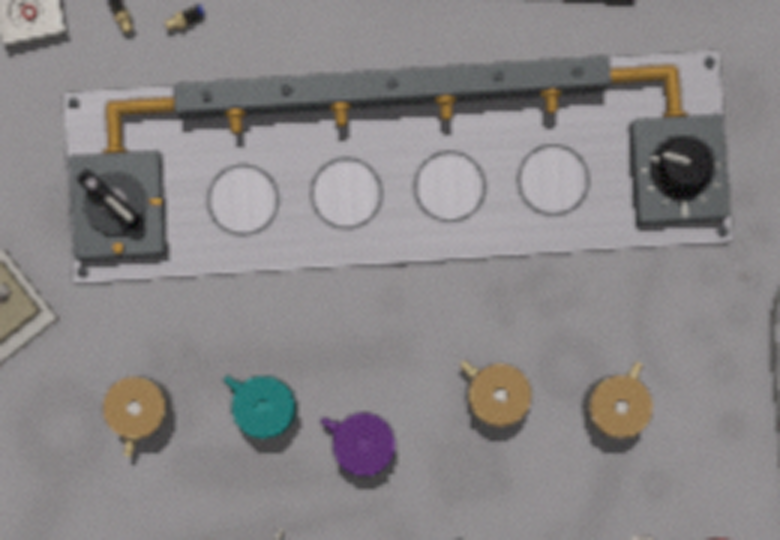

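View pics/z2.png

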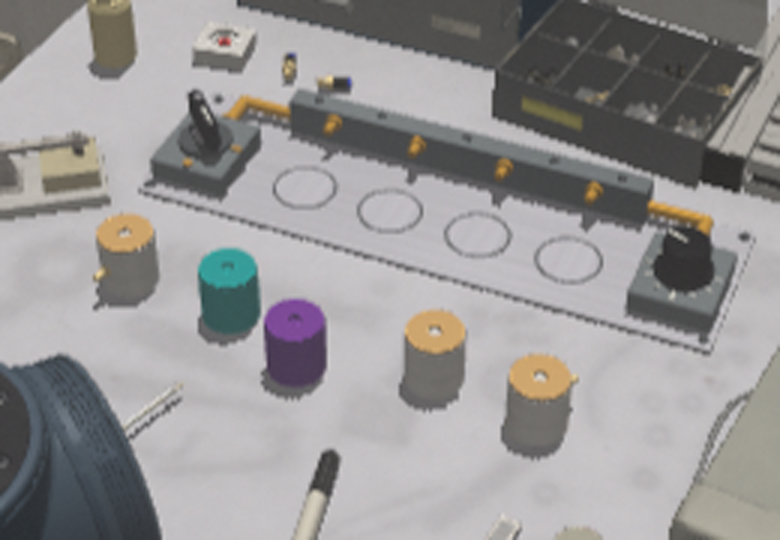

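```bash
cat > h.py <<'E'
from bench import manip
import cv2,numpy as np
def ray(k,uv,z):
    K,R,t=np.array(k["camera_matrix"]),np.array(k["R"]),np.array(k["t"])
    d=R.T@np.linalg.inv(K)@np.array([uv[0],uv[1],1.]); c=-R.T@t
    return c+d*(z-c[2])/d[2]
def proj(k,X):
    K,R,t=np.array(k["camera_matrix"]),np.array(k["R"]),np.array(k["t"])
    p=K@(R@np.asarray(X)+t); return p[:2]/p[2]
def down(a):  # jaws along direction a (rad, world)
    y=np.array([np.cos(a),np.sin(a),0]); x=np.array([0,0,-1.]); return np.column_stack([x,y,np.cross(x,y)])
def snap(c,name):
    k=manip.get_calibration(c); p,d=manip.grab_frame(c); cv2.imwrite(f"pics/{name}.png",p[:,:,::-1]); np.savez(f"pics/{name}.npz",p=p,d=d,**k); return p,d,k
E
python3 - <<'E'
from h import *
p=cv2.imread("pics/top0.png"); k=manip.get_calibration("top")
g=cv2.cvtColor(p,cv2.COLOR_BGR2GRAY)
z=cv2.resize(g[170:220,260:405],None,fx=6,fy=6,interpolation=cv2.INTER_CUBIC)
c=cv2.HoughCircles(z,cv2.HOUGH_GRADIENT,1.5,300,param1=80,param2=30,minRadius=60,maxRadius=85)
print(c)
c=sorted(c[0].tolist()); P=[ray(k,(260+(u+.5)/6-.5,170+(v+.5)/6-.5),.004) for u,v,r in c]
print(np.round(P,4))
# tool-frame camera
kw=manip.get_calibration("wrist"); Rt=manip.current_tcp_rot(); pt=manip.current_ee_pos()
C=-kw["R"].T@kw["t"]; print("cam in tool",np.round(np.array(Rt).T@(C-pt),3),np.round(np.array(Rt).T@kw["R"].T,3).tolist())
print(np.round(Rt,3).tolist())
# nest tops tan
hsv=cv2.cvtColor(p,cv2.COLOR_BGR2HSV)
m=((hsv[...,0]>8)&(hsv[...,0]<25)&(hsv[...,1]>60)&(hsv[...,2]>120)).astype(np.uint8)
n,l,s,ce=cv2.connectedComponentsWithStats(m)
for i in range(1,n):
    if s[i,4]>100: print(s[i],ce[i],np.round(ray(k,ce[i],.051),4))
E
```

```text
[[[332.25 146.25  63.75]
  [746.25 119.25  64.05]]]
[[ 0.6069  0.0258  0.004 ]
 [ 0.6157 -0.134   0.004 ]]
cam in tool [-0.14   0.    -0.075] [[0.0, -0.293, 0.956], [1.0, 0.001, 0.0], [-0.001, 0.956, 0.293]]
[[-0.0, 0.451, 0.893], [0.0, 0.893, -0.451], [-1.0, 0.0, -0.0]]
[403 152  25  16 127] [418.09448819 156.51181102] [ 0.6823 -0.2065  0.051 ]
[235 162  23  19 129] [242.53488372 167.85271318] [0.661  0.1868 0.051 ]
[354 251  23  21 329] [365.83586626 260.59270517] [ 0.4509 -0.0863  0.051 ]
[397 251  21  25 332] [406.87951807 264.37349398] [ 0.4418 -0.1768  0.051 ]
[234 256  21  20 308] [244.16883117 265.35714286] [0.4428 0.1831 0.051 ]
[270 335  18  44 381] [278.59055118 356.91863517] [0.242  0.1075 0.051 ]
```

```bash
cat >> h.py <<'E'
YAW=0.055
O=np.array([0.6091,-0.0141])
def S(x,y,z):
    c,s=np.cos(YAW),np.sin(YAW); return np.array([O[0]+c*x-s*y,O[1]+s*x+c*y,z])
def bestgo(pos,a,q6pref=0.0):
    best=None
    for aa in (a,a+np.pi):
        q=manip.inverse_kinematics(pos,down(aa))
        if q is not None and (best is None or abs(q[5]-q6pref)<abs(best[1][5]-q6pref)): best=(aa,q)
    return best
E
python3 - <<'E'
from h import *
P=S(0,.215,.2); print(P)
for th in (0,.85,1.571):
    for f in (0,np.pi):
        q=manip.inverse_kinematics(P,down(YAW+th+np.pi/2+f)); print(th,f,None if q is None else np.round(q,2))
a,q=bestgo(P,YAW+.85+np.pi/2)
manip.move_j(q)
snap("wrist","w1"); snap("top","t1")
print(manip.current_time())
E
```

```text
[0.59728096 0.20057489 0.2       ]
0 0 [ 0.25  0.53  1.46 -0.    1.15 -1.38]
0 3.141592653589793 [ 0.25  0.53  1.46 -0.    1.15  1.77]
0.85 0 [ 0.25  0.53  1.46 -0.    1.15 -2.23]
0.85 3.141592653589793 [ 0.25  0.53  1.46 -0.    1.15  0.92]
1.571 0 None
1.571 3.141592653589793 [ 0.25  0.53  1.46 -0.    1.15  0.19]
3.5667
```

View pics/w1.png

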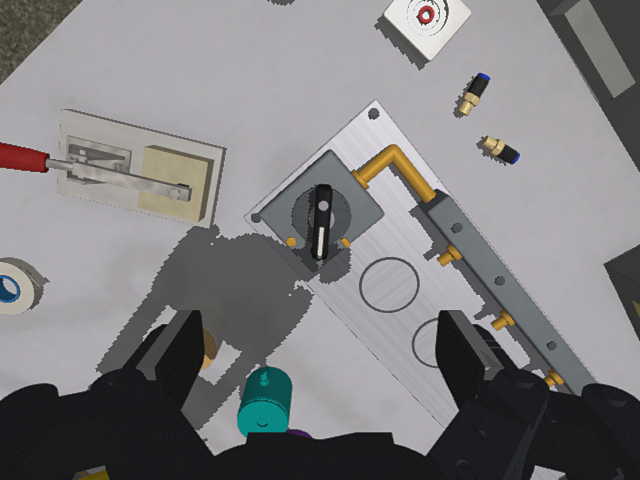

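```bash
python3 - <<'E'
from h import *
f=np.load("pics/w1.npz"); k=f
p=f["p"]; 
m=(p.min(2)>170).astype(np.uint8); m2=np.zeros_like(m); m2[215:262,308:332]=m[215:262,308:332]
ys,xs=np.nonzero(m2); print(len(xs),xs.mean(),ys.mean(),ys.min(),ys.max())
vx,vy,x0,y0=cv2.fitLine(np.column_stack([xs,ys]).astype(np.float32),cv2.DIST_L2,0,.01,.01).ravel()
if vy<0: vx,vy=-vx,-vy
A=ray(k,(x0-20*vx,y0-20*vy),.064);B=ray(k,(x0+20*vx,y0+20*vy),.064)
d=B-A; th=np.arctan2(d[1],d[0])-np.pi-YAW; print("theta",(th+np.pi)%(2*np.pi)-np.pi)
print("line mid",ray(k,(x0,y0),.064), "axis est",S(0,.215,.064), "axis px",proj(k,S(0,.215,.064)))
# depth
d_=f["d"]; print(d_[216,322],d_[245,319])
cv2.imwrite("pics/z3.png",cv2.resize(p[140:290,230:410,::-1],None,fx=4,fy=4,interpolation=cv2.INTER_CUBIC))
for uv in [(291,242),(346,243)]: print(uv,ray(k,uv,.028)-S(0,.215,.028))
# ring1 check
print(ray(k,(389.5,285),.004),S(0,.12,.004))
E
```

```text
93 320.3010752688172 241.50537634408602 228 255
theta 0.7791019190020183
line mid [0.59105499 0.19315021 0.064     ] axis est [0.59728096 0.20057489 0.064     ] axis px [320.77467866 228.62844137]
0.28445926 0.29201826
(291, 242) [-3.21608171e-02 -1.74424055e-03  2.42861287e-17]
(346, 243) [ 2.88932015e-03 -3.02415779e-02  2.42861287e-17]
[0.60408916 0.10670959 0.004     ] [0.60250333 0.10571855 0.004     ]
```

View pics/z3.png

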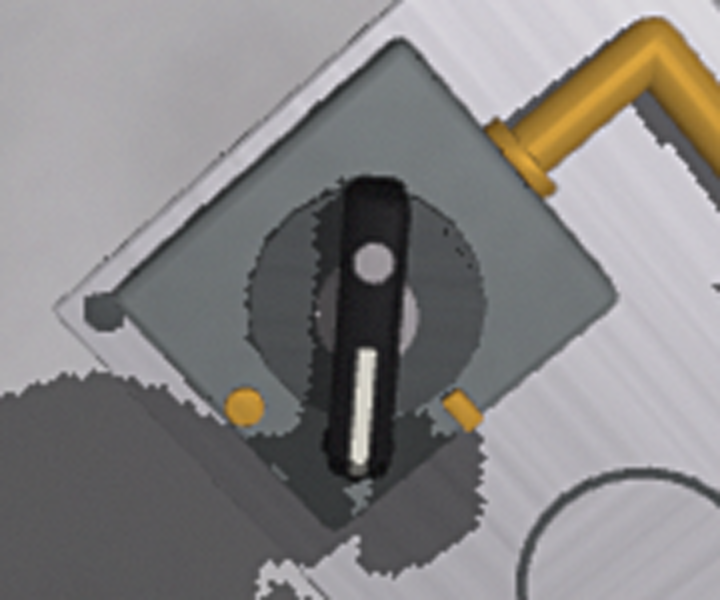

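```bash
python3 - <<'E'
from h import *
k=np.load("pics/w1.npz")
ax=S(0,.215,0)
Z=lambda x,y:(230+(x+.5)/4-.5,140+(y+.5)/4-.5)
for n,uv,z in [("disc",(367,305),.03),("screw",(374,262),.064),("hmid",(368,330),.064),("handle tail",(377,182),.064),("nose",(357,468),.064)]: print(n,np.round(ray(k,Z(*uv),z)-ax,4))
print(proj(k,ax+[0,0,.03]),proj(k,ax+[0,0,.064]))
d=k["d"]; 
for x,y in [(367,200),(367,250),(374,262),(370,300),(367,330),(362,400),(280,300),(460,300),(180,300)]:
  u,v=Z(x,y); print((x,y),d[int(round(v)),int(round(u))], end=' ')
  C=-k["R"].T@k["t"]; dd=k["R"].T@np.linalg.inv(k["camera_matrix"])@np.array([u,v,1]); print(np.round(C+dd*d[int(round(v)),int(round(u))]-ax,4))
print(manip.current_ee_pos(), manip.look_for("wrist","stopcock_grip"))
E
```

```text
disc [0.0013 0.0006 0.03  ]
screw [0.0119 0.0125 0.064 ]
hmid [0.0034 0.0034 0.064 ]
handle tail [0.021  0.0234 0.064 ]
nose [-0.0142 -0.0159  0.064 ]
[320.59625427 217.45484569] [320.77467866 228.62844137]
(367, 200) 0.2811547 [0.0173 0.0215 0.0606]
(367, 250) 0.28166893 [0.0121 0.0148 0.0627]
(374, 262) 0.28368458 [0.0116 0.0121 0.0613]
(370, 300) 0.28528282 [0.0068 0.0071 0.0617]
(367, 330) 0.28693613 [0.003  0.0031 0.0617]
(362, 400) 0.29065397 [-0.0059 -0.0067  0.0618]
(280, 300) 0.31835335 [-0.0119  0.0121  0.0295]
(460, 300) 0.3184718 [ 0.0165 -0.0101  0.0294]
(180, 300) 0.32543656 [-0.0293  0.0236  0.0225]
[0.59688744 0.20153182 0.20016361] [{'at': [0.6021, 0.2034, 0.0333], 'confidence': 0.83}, {'at': [0.4632, 0.183, 0.0308], 'confidence': 0.62}]
```

```bash
sed -i 's/^O=.*/O=np.array([0.6100,-0.0136])/' h.py; cat >> h.py <<'E'
AX=lambda z:S(0,.215,z)
def rotq(th,n,sgn=-1):  # rotate tool about vertical by th (ccw from above) using IK steps
    p=np.array(manip.current_ee_pos()); R=np.array(manip.current_tcp_rot())
    a0=np.arctan2(R[1,1],R[0,1])
    for i in range(1,n+1):
        manip.move_ptp(p,down(a0+th*i/n))
E
python3 - <<'E'
from h import *
th=.785
a=YAW+th+np.pi*1.5
manip.set_gripper(.45)
manip.move_ptp(AX(.10),down(a))
manip.move_l(AX(.036),max_speed=.1)
manip.set_gripper(0,60)
print("w",manip.current_grip_width(),manip.current_force(),manip.current_qpos()[5])
p=AX(.036)
for t in (.4,0.0):
    manip.move_ptp(p,down(YAW+t+np.pi*1.5)); print(np.round(manip.current_force(),1),np.round(manip.current_ft_torque(),2))
manip.set_gripper(.45)
manip.move_l(AX(.2),max_speed=.25)
manip.set_gripper(1)
snap("wrist","w2"); print(manip.current_time())
E
```

```text
w 0.17390906731512737 [-1.52297844 -0.44321801  4.63800209] 0.9813515174391817
[ 0.1 -1.9  5.2] [-0.4   0.05 -0.03]
[-0.2 -5.2  6.9] [-0.81 -0.01 -0.05]
8.4417
```

View pics/w2.png

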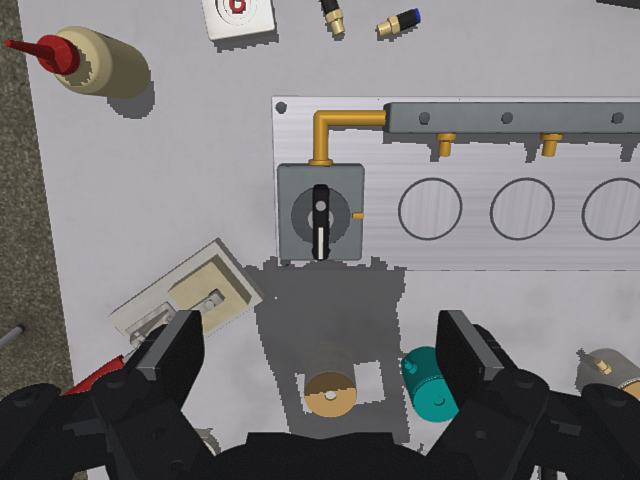

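```bash
cat >> h.py <<'E'
def plane(k,z):
    v,u=np.mgrid[0:480,0:640].astype(float); K,R,t=[np.array(k[n]) for n in("camera_matrix","R","t")]
    d=np.stack([(u-K[0,2])/K[0,0],(v-K[1,2])/K[1,1],np.ones_like(u)],-1)@R; c=-R.T@t
    return (c+d*((z-c[2])/d[...,2])[...,None])[...,:2]
def nest(p,k,guess,base=0.,rad=.06,dbg=None):
    hsv=cv2.cvtColor(np.ascontiguousarray(p),cv2.COLOR_RGB2HSV).astype(int)
    br=(hsv[...,0]>9)&(hsv[...,0]<26)&(hsv[...,1]>75)&(hsv[...,2]>60)
    T=plane(k,base+.051); M=plane(k,base+.026)
    m=(br&(np.linalg.norm(T-guess,axis=2)<rad)).astype(np.uint8)
    mo=cv2.morphologyEx(m,cv2.MORPH_OPEN,np.ones((9,9),np.uint8))
    n,l,s,ce=cv2.connectedComponentsWithStats(mo); 
    if n<2: return None
    i=1+np.argmax(s[1:,4]); cs,_=cv2.findContours((l==i).astype(np.uint8),cv2.RETR_EXTERNAL,cv2.CHAIN_APPROX_NONE)
    pts=max(cs,key=len)[:,0]; W=np.array([T[y,x] for x,y in pts])
    c=W.mean(0)
    from scipy.optimize import least_squares
    r=least_squares(lambda q:np.linalg.norm(W-q,axis=1)-.0235,c,loss="soft_l1",f_scale=.0005); c=r.x
    pm=br&(np.linalg.norm(T-c,axis=2)>.0255)&(np.linalg.norm(M-c,axis=2)<.041)&(np.linalg.norm(M-c,axis=2)>.024)
    n,l,s,ce=cv2.connectedComponentsWithStats(pm.astype(np.uint8))
    phi=None;cnt=0
    if n>1:
        i=1+np.argmax(s[1:,4]); cnt=s[i,4]; d=(M[l==i]-c).mean(0); phi=np.arctan2(d[1],d[0])
    return c,phi,cnt,abs(r.fun).mean()
E
python3 - <<'E'
from h import *
k=np.load("pics/w2.npz")
for uv,y in (((430,208.5),.12),((522,208.5),.04)): print(ray(k,uv,.004)-S(0,y,.004))
print(nest(k["p"],k,np.array([.4428,.1831])))
p,d,k=snap("top","t2")
for g in ([.4428,.1831],[.4509,-.0863],[.4418,-.1768]): print(nest(p,k,np.array(g)))
E
```

```text
[9.98614699e-04 1.47012904e-04 3.46944695e-18]
[9.95163361e-04 8.94372050e-04 3.46944695e-18]
(array([0.44662531, 0.1837488 ]), None, 0, np.float64(0.0012190188123453406))
None
None
None
```

```bash
sed -i 's/^O=.*/O=np.array([0.6105,-0.0134])/; s/    mo=cv2.morph.*/    mo=cv2.morphologyEx(cv2.morphologyEx(m,cv2.MORPH_CLOSE,np.ones((7,7),np.uint8)),cv2.MORPH_OPEN,np.ones((7,7),np.uint8))/; s/>75)/>60)/' h.py
python3 - <<'E'
from h import *
k=np.load("pics/t2.npz")
for g in ([.4428,.1831],[.4509,-.0863],[.4418,-.1768]): print(nest(k["p"],k,np.array(g)))
for g,f in (([.4466,.1837],0),):
    for ph in (np.pi,):
        for ff in (0,np.pi):
            q=manip.inverse_kinematics(np.array(g+[.16]),down(ph+np.pi/2+ff)); q2=manip.inverse_kinematics(S(0,.12,.1),down(YAW+np.pi/2+ff)); print(ff,q,q2)
E
```

```text
None
(array([ 0.45024368, -0.08610462]), np.float64(0.8214201926331374), np.int32(9), np.float64(0.0015097407163523228))
(array([ 0.44046229, -0.17645425]), np.float64(-0.5070601310190428), np.int32(8), np.float64(0.0012967066575598621))
0 [ 2.93793682e-01  3.24269548e-01  1.89145209e+00 -4.44089210e-16
  9.25871017e-01  1.86459001e+00] [ 9.85235147e-02  6.17161013e-01  1.58482130e+00 -4.44089210e-16
  9.39610345e-01 -1.52727281e+00]
3.141592653589793 [ 2.93793682e-01  3.24269548e-01  1.89145209e+00 -4.44089210e-16
  9.25871017e-01 -1.27700264e+00] [ 9.85235147e-02  6.17161013e-01  1.58482130e+00 -4.44089210e-16
  9.39610345e-01  1.61431984e+00]
```

```bash
python3 - <<'E'
from h import *
g=np.array([.4455,.1835]); ph=np.pi-.13
manip.move_ptp([*g,.17],down(ph-np.pi/2))
p,d,k=snap("wrist","w3"); print(nest(p,k,g)); print(manip.current_time())
E
```

```text
(array([0.44076344, 0.18417019]), np.float64(2.9089873617208073), np.int32(143), np.float64(0.0027294071367601615))
11.0083
```

View pics/w3.png

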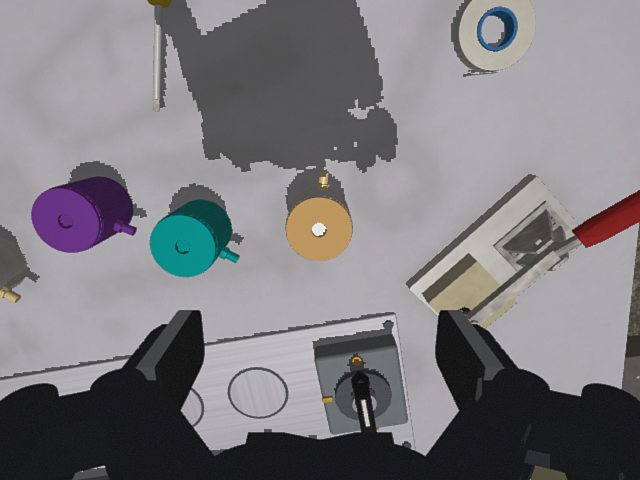

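```bash
sed -i 's/    r=least_squares.*/    r=least_squares(lambda q:np.linalg.norm(W-q[:2],axis=1)-q[2],[*c,.0225],loss="soft_l1",f_scale=.0005); c=r.x[:2]/; s/    return c,phi,cnt,abs(r.fun).mean()/    return c,phi,cnt,r.x[2],abs(r.fun).mean()/' h.py; python3 - <<'E'
from h import *
k=np.load("pics/w3.npz")
print(nest(k["p"],k,np.array([.4455,.1835])))
c=ray(k,(319,230),.051);q=ray(k,(323.5,180),.027); print(c,q,np.arctan2(*(q-c)[1::-1]),np.linalg.norm((q-c)[:2]))
C=-k["R"].T@k["t"]; print(C, k["d"][245,319])
v=(C+k["R"].T@np.linalg.inv(k["camera_matrix"])@np.array([319,245,1])*k["d"][245,319]); print(v)
k=np.load("pics/t2.npz")
for g in ([.4428,.1831],[.4509,-.0863],[.4418,-.1768]): print(nest(k["p"],k,np.array(g)))
E
```

```text
(array([0.44174212, 0.18397343]), np.float64(2.907687972426472), np.int32(161), np.float64(0.022461523913222408), np.float64(0.002477887747203391))
[0.4429485  0.18404901 0.051     ] [0.41341527 0.19110847 0.027     ] 2.906960881876046 0.030365237169339927
[0.37166544 0.19376428 0.30992843] 0.2749664
[0.45445485 0.18253717 0.0479435 ]
None
(array([ 0.44970025, -0.08650743]), np.float64(0.8289554772283623), np.int32(10), np.float64(0.022469897369569083), np.float64(0.0011923328094440308))
(array([ 0.44032438, -0.17610818]), np.float64(-0.5074438559303847), np.int32(9), np.float64(0.02234752436123791), np.float64(0.0007606772637847661))
```

```bash
cat >> h.py <<'E'
def pick(c,phi,f=-1):
    a=phi+f*np.pi/2
    manip.set_gripper(.8)
    p=np.array([c[0],c[1],.01]); up=p+[0,0,.08]
    manip.move_ptp(up,down(a)); manip.move_l(p,max_speed=.12)
    manip.set_gripper(0,70); print("grip w",manip.current_grip_width())
    manip.move_l(up+[0,0,.02],max_speed=.15); print("lift w",manip.current_grip_width(),np.round(manip.current_force(),1))
def place(y,f=-1,dphi=0.,dxy=(0,0),extra=0.0006):
    a=YAW+f*np.pi/2+dphi
    P=S(dxy[0],y+dxy[1],.11); manip.move_ptp(P,down(a)); print("carry w",manip.current_grip_width(),np.round(manip.current_force(),1))
    P[2]=.014+extra; manip.move_l(P,max_speed=.08); print("down w",manip.current_grip_width(),np.round(manip.current_force(),1))
    manip.set_gripper(.68); 
    P[2]=.11; manip.move_l(P,max_speed=.2)
E
python3 - <<'E'
from h import *
pick([.4430,.1840],2.907); 
p,d,k=snap("wrist","w4")
place(.12)
P=S(0,.12,.2); manip.move_l(P,max_speed=.3); manip.set_gripper(1)
snap("wrist","w5"); print(manip.current_time())
E
```

```text
grip w 0.5346729415242841
lift w 0.533133884577482 [ 0.1 -0.1 -2. ]
carry w 0.5310731958943976 [-0.1 -0.8 -2.2]
down w 0.5337396068363225 [-4.6 -0.4  5.5]
19.1667
```

View pics/w5.png

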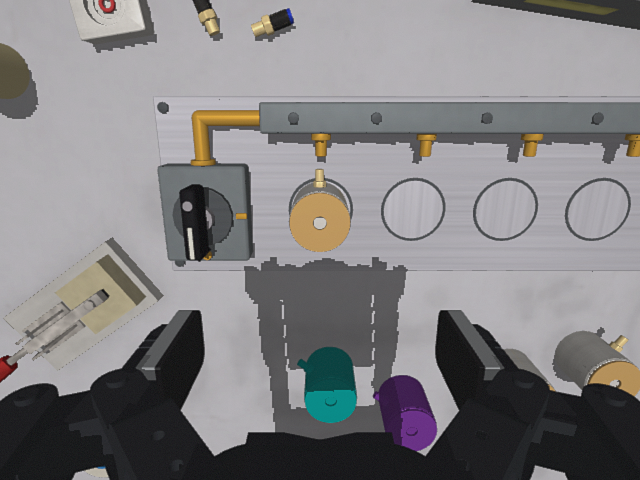

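```bash
cat >> h.py <<'E'
def hole(p,k,guess,z=.051,r=.012):
    "bright hole centre in pad"
    T=plane(k,z); hsv=cv2.cvtColor(np.ascontiguousarray(p),cv2.COLOR_RGB2HSV).astype(int)
    m=(np.linalg.norm(T-guess,axis=2)<r)&(hsv[...,1]<60)
    return T[m].mean(0),m.sum()
def rings(p,k,ys=(.04,-.04,-.12)):
    T=plane(k,.004); g=cv2.cvtColor(np.ascontiguousarray(p),cv2.COLOR_RGB2GRAY).astype(float)
    bg=cv2.medianBlur(g.astype(np.uint8),21).astype(float)
    out=[]
    from scipy.optimize import least_squares
    for y in ys:
        c0=S(0,y,0)[:2]; rr=np.linalg.norm(T-c0,axis=2); m=(abs(rr-.0275)<.004)&(g<bg-35)
        W=T[m]; 
        if len(W)<40: out.append(None); continue
        r=least_squares(lambda q:np.linalg.norm(W-q[:2],axis=1)-q[2],[*c0,.0275],loss="soft_l1",f_scale=.0005)
        d=r.x[:2]-c0; out.append((np.round(1000*d,2),r.x[2],len(W)))
    return out
E
python3 - <<'E'
from h import *
k=np.load("pics/w5.npz"); p=k["p"]
print(rings(p,k))
c=S(0,.12,0)[:2]
print("hole",[x*1 for x in hole(p,k,c,.055)],c); r=nest(p,k,c,.004,.04); print(r, r[1]-YAW)
for uv in ((320,158),(320,150)): print(ray(k,uv,.03)[:2]-c)
E
```

```text
[(array([-0.23,  0.06]), np.float64(0.026586934806890176), 581), (array([-0.3 ,  0.62]), np.float64(0.026561791514647787), 598), (array([-0.33,  1.1 ]), np.float64(0.026570506315493837), 594)]
hole [array([0.60523359, 0.10689244]), np.int64(134)] [0.60390333 0.10641855]
(array([0.60583721, 0.10683144]), np.float64(0.06218482614187472), np.int32(146), np.float64(0.022384443462786906), np.float64(0.002504484632255675)) 0.007184826141874719
[0.04570372 0.0024218 ]
[0.05166883 0.00275629]
```

```bash
python3 - <<'E'
from h import *
g=np.array([.450,-.0865]); ph=.75
for f in(-1,1):
  for pos,a in (([*g,.17],ph),(S(0,.04,.1),YAW)):
    q=manip.inverse_kinematics(np.array(pos),down(a+f*np.pi/2)); print(f,None if q is None else q[5])
manip.move_ptp([*g,.17],down(ph-np.pi/2))
p,d,k=snap("wrist","w6"); r=nest(p,k,g); print(r,hole(p,k,r[0]))
g=np.array([.4405,-.176]); 
manip.move_ptp([*g,.17],down(-.35-np.pi/2))
p,d,k=snap("wrist","w7"); r=nest(p,k,g); print(r,hole(p,k,r[0]))
print(manip.current_time())
E
```

```text
-1 0.5292398884315617
-1 1.4829534005811684
1 -2.6123527651582314
1 -1.6586392530086245
(array([ 0.45134637, -0.08669558]), np.float64(0.8353425144407879), np.int32(176), np.float64(0.022182522507608497), np.float64(0.0001709739228123512)) (array([ 0.45134785, -0.08649416]), np.int64(150))
(array([ 0.47449354, -0.15593045]), np.float64(-0.4811142000574195), np.int32(185), np.float64(0.022144163886889456), np.float64(0.001046633754584291)) (array([ 0.47448229, -0.15567399]), np.int64(171))
21.1583
```

View pics/w6.png

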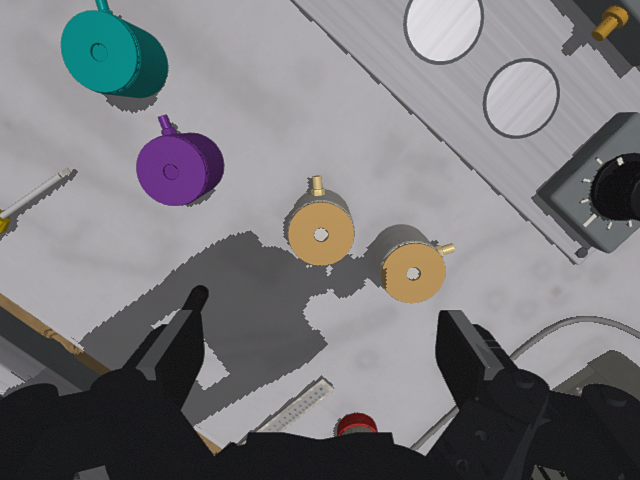

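View pics/w7.png

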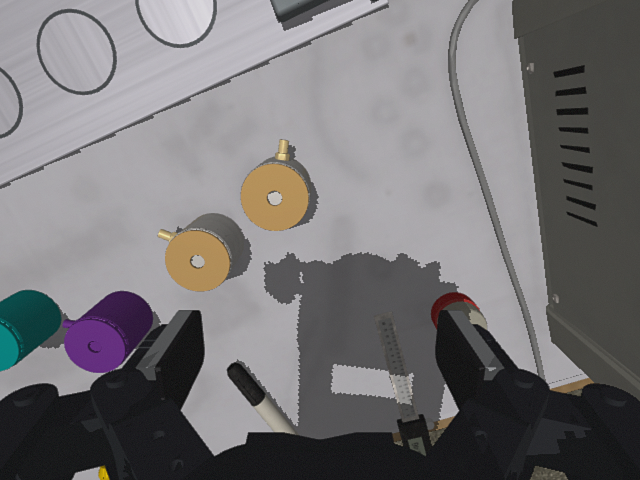

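```bash
python3 - <<'E'
from h import *
g=np.array([.4745,-.1557]); ph=-.48
for f in(-1,1):
  for pos,a in (([*g,.17],ph),(S(0,.04,.1),YAW)):
    q=manip.inverse_kinematics(np.array(pos),down(a+f*np.pi/2)); print(f,None if q is None else q[5])
manip.move_ptp([*g,.17],down(ph-np.pi/2))
p,d,k=snap("wrist","w8"); r=nest(p,k,g,rad=.04); h=hole(p,k,r[0])[0]; print(r,h)
assert np.linalg.norm(h-g)<.006 and r[2]>80
pick((h+r[0])/2,r[1]); place(.04,dxy=(-.001,0))
g=np.array([.4514,-.0866]); ph=.835
manip.set_gripper(1)
manip.move_ptp([*g,.17],down(ph-np.pi/2))
p,d,k=snap("wrist","w9"); r=nest(p,k,g); print(r,hole(p,k,g)); print(manip.current_time())
E
```

```text
-1 1.6404834213584216
-1 1.4829534005811684
1 -1.501109232231371
1 -1.6586392530086245
(array([ 0.47460712, -0.15556041]), np.float64(-0.49015686098720346), np.int32(181), np.float64(0.022166618537981075), np.float64(0.0001681877710204372)) [ 0.4746969  -0.15559276]
grip w 0.5365893615582216
lift w 0.5343170682180307 [-0.4  0.2 -2.9]
carry w 0.5312294272242194 [ 0.1  0.5 -3. ]
down w 0.5333549482357617 [-5.5  0.3  5.4]
(array([ 0.45167484, -0.08610345]), np.float64(0.8286978216892559), np.int32(164), np.float64(0.022493940104753453), np.float64(0.0026895672974684673)) (array([ 0.45131288, -0.08643617]), np.int64(153))
28.7917
```

View pics/w9.png

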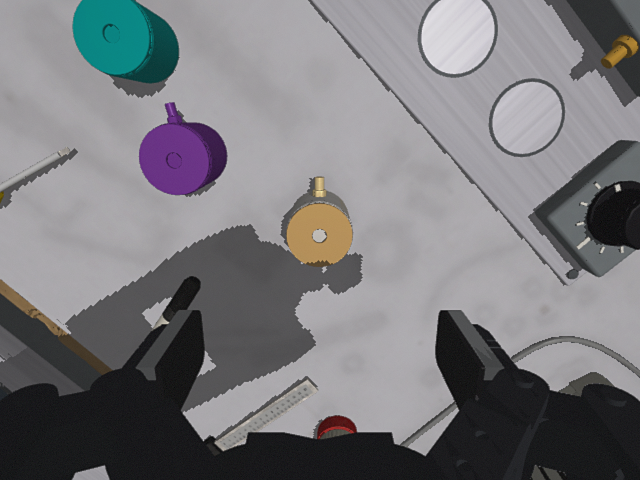

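```bash
python3 - <<'E'
from h import *
pick([.4514,-.0864],.833); place(-.04,dxy=(-.001,0))
manip.move_l(S(0,.0,.22),max_speed=.3); manip.set_gripper(1)
p,d,k=snap("wrist","w10")
for y in (.12,.04,-.04):
    c=S(0,y,0)[:2]; r=nest(p,k,c,.004,.035); print(y,np.round(1000*(r[0]-c),1),np.round(1000*(hole(p,k,r[0],.055)[0]-c),1),r[1]-YAW,r[2:])
print(rings(p,k,(-.12,)))
snap("top","t3")
print(manip.current_time())
E
python3 -c "
import cv2
p=cv2.imread('pics/t3.png')[130:310,200:460];cv2.imwrite('pics/t3z.png',cv2.resize(p,None,fx=3,fy=3,interpolation=cv2.INTER_CUBIC))"
```

```text
grip w 0.5331962465225515
lift w 0.5341389227617687 [ 0.4 -0.8 -2.8]
carry w 0.5313176285815031 [-0.2  0.5 -2.4]
down w 0.5311491619537597 [-4.9  0.1  5.1]
0.12 [ 1.6 -1.3] [ 1.4 -1.3] 0.028886108800240444 (np.int32(131), np.float64(0.022344325852903555), np.float64(0.0013036812471833219))
0.04 [-0.6 -0.3] [-1.1 -0.3] 0.0017439643256603396 (np.int32(128), np.float64(0.02237831898419545), np.float64(0.0019243950787498027))
-0.04 [-1.1  0.9] [-1.7  0.7] -0.0072857996419980545 (np.int32(130), np.float64(0.02232771192346574), np.float64(0.002061900707763209))
[(array([-0.35,  0.27]), np.float64(0.026579575358489784), 531)]
35.65
```

View pics/w10.png

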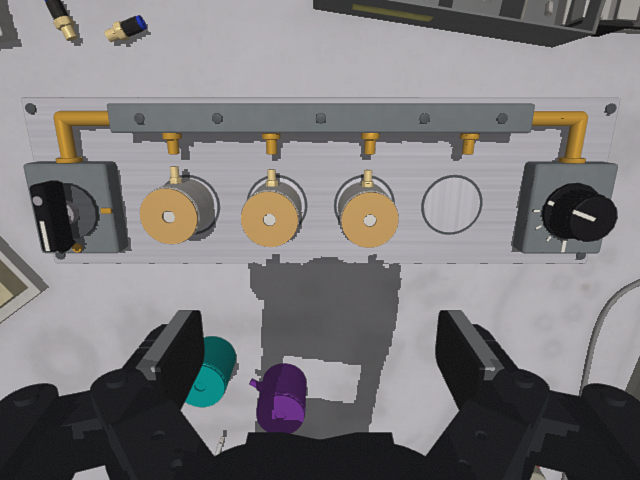

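```bash
python3 - <<'E'
from h import *
P=S(0,-.215,.2)
for th in (-2,-1.5,-1,-.5,0,.5,1,1.5):
    q=manip.inverse_kinematics(P,down(YAW+np.pi*1.5+th)); q2=manip.inverse_kinematics(P,down(YAW+np.pi*.5+th)); print(th,None if q is None else round(q[5],2),None if q2 is None else round(q2[5],2))
manip.move_ptp(P,down(YAW+np.pi*1.5))
p,d,k=snap("wrist","w11"); print(manip.current_time())
cv2.imwrite("pics/z11.png",cv2.resize(p[130:300,230:410,::-1],None,fx=4,fy=3.5,interpolation=cv2.INTER_CUBIC))
cv2.imwrite("pics/z11.png",cv2.resize(p[150:300,230:410,::-1],None,fx=4,fy=4,interpolation=cv2.INTER_CUBIC))
E
```

```text
-2 None -0.05
-1.5 2.59 -0.55
-1 2.09 -1.05
-0.5 1.59 -1.55
0 1.09 -2.05
0.5 0.59 -2.55
1 0.09 None
1.5 -0.41 2.74
36.5667
```

View pics/z11.png

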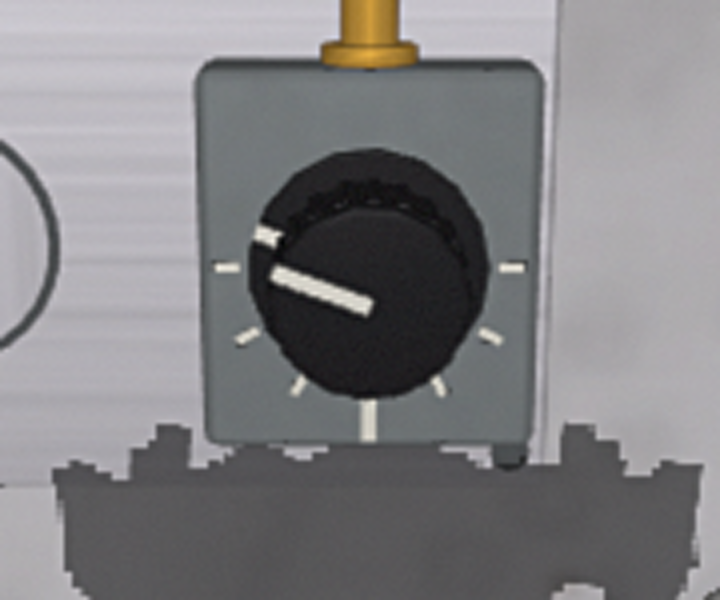

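```bash
cat >> h.py <<'E'
def line_theta(p,k,ax,z,r=.018,thr=150):
    T=plane(k,z); m=(p.min(2)>thr)&(np.linalg.norm(T-ax[:2],axis=2)<r)
    n,l,s,ce=cv2.connectedComponentsWithStats(m.astype(np.uint8)); i=1+np.argmax(s[1:,4]); W=T[l==i]
    vx,vy,x0,y0=cv2.fitLine(W.astype(np.float32),cv2.DIST_L2,0,.0001,.0001).ravel()
    d=np.array([vx,vy]); c=np.array([x0,y0])
    if d@(c-ax[:2])<0: d=-d
    t=np.arctan2(d[1],d[0])-np.pi-YAW
    return (t+np.pi)%(2*np.pi)-np.pi, c-ax[:2], s[i,4]
E
python3 - <<'E'
from h import *
k=np.load("pics/w11.npz"); ax=S(0,-.215,0)
print(line_theta(k["p"],k,ax,.058))
Z=lambda x,y:(230+(x+.5)/4-.5,150+(y+.5)/4-.5)
print([ray(k,Z(*u),.058)[:2]-ax[:2] for u in ((372,309),(268,271))])
print("long",[ray(k,Z(*u),.027)[:2]-ax[:2] for u in ((369,402),(369,440))])
for s in ((228,267),(511,267)): print(ray(k,Z(*s),.027)[:2]-ax[:2])
# depth z at marks
for u in ((370,350),(369,420)):
    a,b=Z(*u); dd=k["d"][round(b),round(a)]; print(-k["R"].T@k["t"]+k["R"].T@np.linalg.inv(k["camera_matrix"])@np.array([a,b,1])*dd)
E
```

```text
(np.float32(-1.9188576), array([0.00238407, 0.00854662]), np.int32(98))
[array([-0.00068587, -0.00078348]), array([0.00539521, 0.01853625])]
long [array([-0.02886411, -0.00205609]), array([-0.03719908, -0.00253976])]
[-0.00181123  0.02802721]
[ 0.00139427 -0.02901702]
[ 0.61301693 -0.22901019  0.05537269]
[ 0.58884    -0.23041089  0.02500788]
```

```bash
python3 - <<'E'
from h import *
ax=lambda z:S(0,-.215,z)+np.array([-.0003,-.0003,0])
th=1.923; b=YAW+np.pi*1.5; s0=-1.0
manip.set_gripper(.62)
manip.move_ptp(ax(.11),down(b+s0))
manip.move_l(ax(.031),max_speed=.08); print(np.round(manip.current_force(),1))
manip.set_gripper(0,60); print("w",manip.current_grip_width(),np.round(manip.current_force(),1))
for i in range(1,5):
    manip.move_ptp(ax(.031),down(b+s0+th*i/4)); print(np.round(manip.current_force(),1),np.round(manip.current_ft_torque(),2))
manip.dwell(.3)
manip.set_gripper(.62)
manip.move_l(ax(.11),max_speed=.2)
manip.set_gripper(1); manip.move_ptp(S(0,-.215,.2),down(b))
p,d,k=snap("wrist","w12"); print(line_theta(p,k,S(0,-.215,0),.058),manip.current_time())
cv2.imwrite("pics/z12.png",cv2.resize(p[150:300,230:410,::-1],None,fx=4,fy=4,interpolation=cv2.INTER_CUBIC))
E
```

```text
[ 0.1  0.1 -0.4]
w 0.4257408892272518 [-8.  -2.9  9.2]
[-7.6 -2.1  9.4] [-0.53  1.27  0.04]
[-7.  -2.1  8.2] [-0.27  1.19  0.02]
[-7.3 -1.4  8.7] [-0.12  1.17  0.04]
[-7.9 -0.6  9.6] [-0.07  1.25  0.08]
(np.float32(0.0034246445), array([-0.0092141 , -0.00081327]), np.int32(88)) 44.0
```

View pics/z12.png

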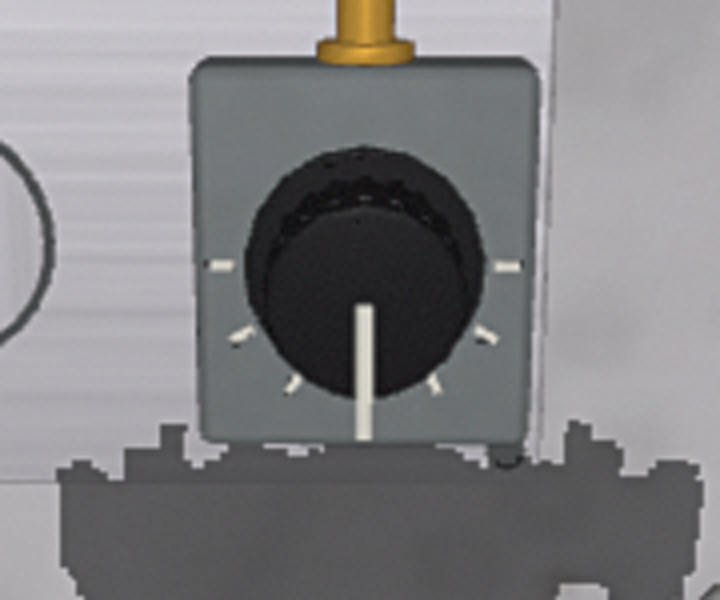

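```bash
python3 - <<'E'
from h import *
for y in (-.04,.04,.12):
    manip.move_ptp(S(0,y,.2),down(YAW+np.pi*1.5)); p,d,k=snap("wrist",f"v{y}")
    for yy in (-.04,.04,.12):
        if abs(yy-y)>.09: continue
        c=S(0,yy,0)[:2]; r=nest(p,k,c,.004,.035); print(y,yy,np.round(1000*(r[0]-c),1),np.round(1000*(hole(p,k,r[0],.055)[0]-c),1),round(r[1]-YAW,3),r[2:])
print(manip.current_time())
E
```

```text
-0.04 -0.04 [-1.1  0.1] [-1.5  0. ] 0.001 (np.int32(142), np.float64(0.022362403982200463), np.float64(0.0020421100740980877))
-0.04 0.04 [-1. -1.] [-1.  -0.9] 0.009 (np.int32(157), np.float64(0.0221096413250503), np.float64(0.00018618382875532395))
0.04 -0.04 [-1.6  1.1] [-1.6  1. ] -0.01 (np.int32(151), np.float64(0.022175392646869192), np.float64(0.0001901794063486528))
0.04 0.04 [-0.5  0.1] [-1.1  0.1] -0.001 (np.int32(138), np.float64(0.022352172088374377), np.float64(0.001954611132729318))
0.04 0.12 [ 1.8 -0.9] [ 1.3 -0.8] 0.021 (np.int32(147), np.float64(0.022308108947947672), np.float64(0.0015090939624655942))
0.12 0.04 [-1.1  1.2] [-1.1  1.1] -0.013 (np.int32(153), np.float64(0.022161367646938542), np.float64(0.00019205537449986667))
0.12 0.12 [1.8 0.3] [1.2 0.3] 0.009 (np.int32(146), np.float64(0.02230113824429387), np.float64(0.0014854821983359395))
45.7167
```

View pics/v0.04.png

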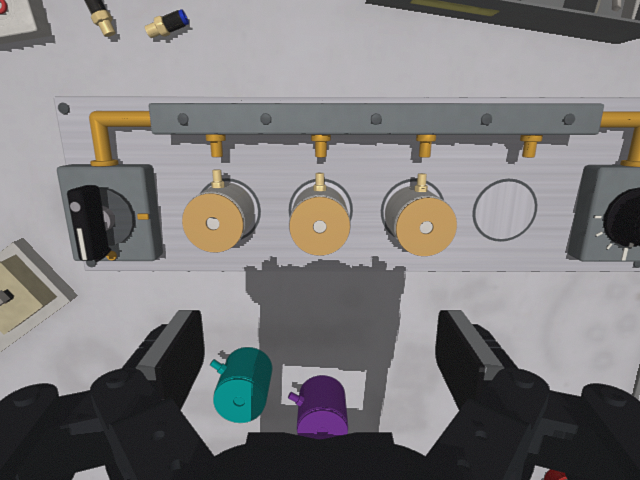

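```bash
python3 - <<'E'
from h import *
b=YAW+np.pi*1.5
ax=lambda z:S(0,.215,z)
manip.move_ptp(ax(.2),down(b)); p,d,k=snap("wrist","w13")
t,c,n=line_theta(p,k,ax(0),.064,r=.03); print("theta",t,c,n)
assert abs(t)<.1
manip.set_gripper(.45); manip.move_l(ax(.1),max_speed=.3)
manip.move_l(ax(.036),max_speed=.1)
manip.set_gripper(0,60); print(manip.current_grip_width(),np.round(manip.current_force(),1))
for i in range(1,5):
    manip.move_ptp(ax(.036),down(b+np.pi/2*i/4)); print(np.round(manip.current_force(),1))
manip.dwell(.3)
manip.set_gripper(.4); manip.move_l(ax(.2),max_speed=.2); manip.set_gripper(1)
manip.move_ptp(S(0,.17,.24),down(b))
p,d,k=snap("wrist","w14"); print(line_theta(p,k,ax(0),.064,r=.03))
for yy in (-.04,.04,.12):
    c=S(0,yy,0)[:2]; r=nest(p,k,c,.004,.035); print(yy,np.round(1000*(hole(p,k,r[0],.055)[0]-c),1),round(r[1]-YAW,3))
print(manip.current_time())
E
```

```text
theta -0.019190788 [-0.01127987 -0.00135691] 103
0.16999531395927384 [-1.2 -4.8  5. ]
[-2.4 -2.4  5.8]
[-3.  -1.1  7.2]
[-5.7  0.6  6.8]
[-7.7  2.4  9. ]
(np.float32(3.1386817), array([-0.00133984,  0.02743877]), np.int32(135))
-0.04 [-1.8  2.9] -0.036
0.04 [-1.2  1.8] -0.023
0.12 [1.2 1. ] -0.0
53.7833
```

View pics/w14.png

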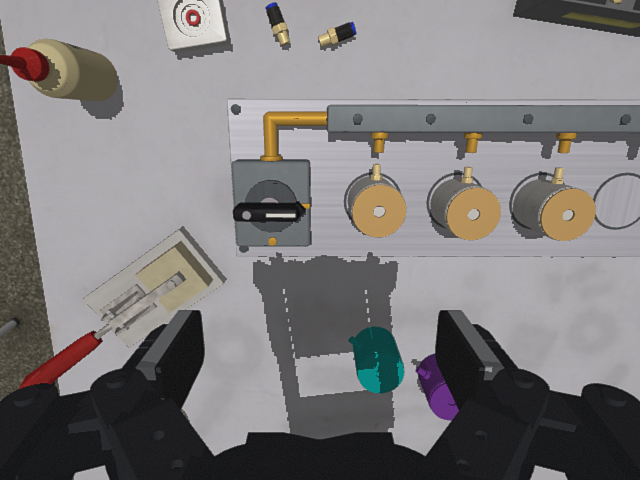

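```bash
python3 - <<'E'
from h import *
k=np.load("pics/w14.npz"); print(line_theta(k["p"],k,S(0,.215,0),.064,r=.02))
manip.move_ptp(S(-.12,.12,.35),down(YAW+np.pi*1.5))
p,d,k=snap("top","t4"); snap("scene","s4")
cv2.imwrite("pics/t4z.png",cv2.resize(p[130:310,200:460,::-1],None,fx=3,fy=3,interpolation=cv2.INTER_CUBIC))
E
```

```text
(np.float32(1.5730212), array([ 0.00041999, -0.01046037]), np.int32(72))
```

View pics/t4z.png

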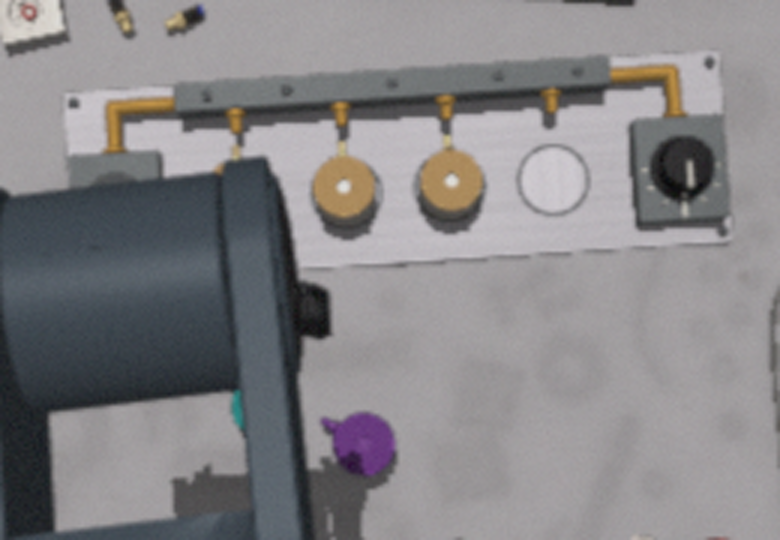

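View pics/s4.png

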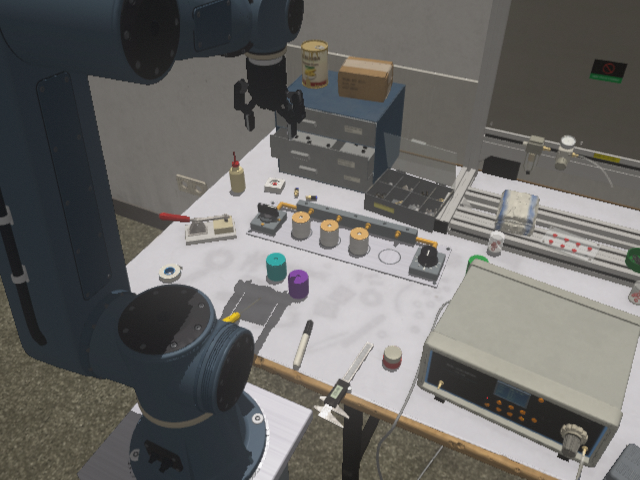

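All in order: the stopcock is open at 1.573, the three nests are on rings 1–3, and the knob is on the long line.

```bash
python3 - <<'E'
from bench import manip
manip.sign_off(); print(manip.current_time())
E
```

```text
the job is handed in; nothing more can be done
the job is handed in; nothing more can be done
```

The purge stand is set up and I handed the job in at about 55 s on the robot's clock. `sign_off` gives no verdict.

- **Order of work:** I shut the stopcock first, from about 0.785. I then stood the three nests present on rings 1, 2 and 3 and turned the regulator to its long line. The stopcock was opened last, after a recheck of the nests from close above.
- **Last checks:**

| Part | Reading |
|---|---|
| Nests, last close views | each about 2 mm or less off its ring centre; port straight at its nozzle to about 0.01 rad |
| Regulator | 0.003 rad |
| Stopcock before opening | -0.02 rad |
| Stopcock at the end | 1.573 rad (target 1.571) |

- **Checks that disagreed:** Slanted wrist views gave larger nest errors, up to about 3.4 mm and 0.036 rad. I took these as a viewing-angle effect and made no corrections. In the last top view the arm covered ring 1 and the stopcock, so those two rest on the wrist view taken just before.
- **Knocked nest:** One nest was shifted a few centimetres early in the run. I found it again before picking it up.
- **Grip:** I saw no slip in any of the three carries.
- **Fourth nest:** None was visible in the scene or top view.
- **Left alone:** I did not touch the oil bottle, the grease pot, or the turquoise, purple and green look-alikes.

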